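Hang the vial capper on its spring-balanced arm

TASK

Lift the cordless vial capper out of its bench cup and hang it by its collar in the open yoke of the spring-balanced arm, the collar sitting down fully inside the yoke's lip. Keep hold of it while the arm sinks under its weight, without pushing hard on the yoke or driving the arm down to its lower stop, and let go only once the arm carries the whole weight, so that it neither drops nor springs up when you release; leave the capper hanging upright and still, and do not disturb the bottles, the timer or the filter carton.

Things in the scene. Friction and masses are not known exactly. Their poses are not given: they have to be found in the camera images.
- capper: Cordless vial-capping handpiece, round, 178 mm tall, upright in the bench cup. Origin: centre of its underside; z up its axis. Steel chuck 25 mm across up to 20 mm, grey nose 24 mm across, aluminium collar 44 mm across from 75 to 88 mm up, then the black grip 32 mm across from 88 to 176 mm: grip it there, about 130 mm up. Weighs 0.3 to 0.83 kg, depending on battery and head; not known beforehand.
- capper_collar (a point): Centre of the flat underside of the capper's collar, on its axis 75 mm above its origin: the face that rests on the yoke. The underside is 37 mm across, bevelled over 4 mm of height to the full 44 mm.
- bench_cup: Fixed cup the capper stands in: grey foot 90 mm across, black sleeve 41 mm outside, 32 mm bore, mouth 44 mm above the table. The capper's underside stands 12 mm above the table and must rise 35 mm to clear the mouth. Origin: centre of the underside of the foot.
- balancer_arm (a joint): Pitch of the two parallel 240 mm links that carry the yoke from a fixed post, rad: 0 = upper stop (unloaded), 0.36 = level, 0.66 = lower stop; grows as it sinks. The yoke stays level on a 240 mm arc, sinks up to 155 mm, going 15 mm away from the post until level, then in again. Damped spring: about 1 N starts it down, then some 6 to 7 N per 100 mm; under the capper it floats between 0.1 and 0.6.
- balancer_yoke: C-shaped dark steel yoke at the arm's end, a level 8 mm plate with a 30 mm wide straight slot for the capper's nose. The slot opens away from the post, flaring to about 50 mm at its tips 50 mm from the seat centre. A 5 mm high lip, 48 mm inside, 58 mm outside, stands round the seat, open over 90 degrees at the mouth. Origin: upper pivot at the link ends, 56 mm behind and 12 mm below the seat.
- yoke_seat (a point): Centre of the seat: the yoke's upper face, inside the lip, on which the collar's underside rests; about 262 mm above the table when unloaded. Its x axis points along the arm toward the post, z up. The bracket lies 40 mm or more behind it, below the lip. The arm also swivels about its post, 190 mm high, 295 to 310 mm behind the seat, with about 0.2 N of friction at the yoke.
- yoke_mouth (a point): Middle of the yoke's open mouth, 45 mm from the seat centre away from the post, at seat height: the capper's nose enters here and moves straight toward the seat, the collar above the lip.
- reagent_bottle: Bystander: amber bottle 60 mm across, 111 mm tall; origin at the centre of its underside.
- standard_bottle: Bystander: small amber bottle 44 mm across, 86 mm tall; origin at the centre of its underside.
- bench_timer: Bystander: flat white timer 62 x 62 x 20 mm; origin at the centre of its underside.
- filters: Bystander: carton of syringe filters 45 x 85 x 30 mm; origin at the centre of its underside.

How it is judged:
By the outcome, as a careful person would: the job done as asked, in the order asked, and still so for the second after the job is handed in, with the robot touching nothing.
It also fails if it takes over 64 s, if anything falls off the work surface, if the arm or the gripper's body presses on something with over 40 N, if the wrist force passes 120 N, or if a joint passes its speed limit or range.

ROBOT

A 6-joint arm with a two-finger parallel gripper is mounted at the origin on a cart in front of the work surface, level with it; the furniture and walls round the work are solid. World frame = base frame: x ahead of the robot, y to its left, z up, the work surface at z = 0. Lengths are in mm, angles in degrees, forces in N, time in s.
With the tool pointing down it reaches from about 300 to 850 mm from the base axis. Payload 4.2 kg.
Tool frame: the origin (TCP) lies midway between the tips of the shut fingers; the grasp point (between the pads) lies 19 mm behind it; z points along the fingers, y is the line along which they close (so a half turn about z gives the same grasp; the last joint's range is limited). The gripper opens to 91 mm and grips with 3 to 60 N. Pads are 32 mm wide; open, the fingers measure 118 mm over their backs; the gripper's body (76 mm by 178 mm) begins 60 mm behind the grasp point.
Start: joints at [-69.557, 18.312, 89.639, -0, 72.044, -1.146], TCP at [211.574, -534.677, 213.976] pointing down, gripper open.
Joint ranges: [-177.97, 177.97], [-48.28, 115.42], [12.27, 149.76], [-77.06, 257.06], [2.81, 150.46], [-146.56, 146.56]. Speed limits (degrees/s): [147.25, 147.25, 180, 180, 180, 180].

INTERFACE

Orientations are given as [roll, pitch, yaw] about the fixed x, y, z axes, in that order (R = Rz(yaw) Ry(pitch) Rx(roll)).
In Python, from workcell import env gives the robot as it stands.
- The arm moves only by the shell command python3 -m jog 'ROWS' [FORCE]. ROWS is a JSON object of lists of equal length, an entry for each row: "jaw": the finger opening in mm, from 0 to 91.2; "slide": the shift along the tool's x, y, z in units of 30 mm (1.0 is 30 mm), a list of three; "spin": the turn about the tool's z in units of 8 degrees (1.0 is 8 degrees). In form: {"jaw": [jaw, ...], "slide": [[dx, dy, dz], ...], "spin": [spin, ...]}. A call has 1 to 10 rows; each row shifts and turns the commanded pose from where the row before left it, along the tool's axes as they then stand; what a row does not reach is not made up. A row lasts 1/10 s, in which the tool goes at most 50 mm and 8.59 degrees, less where a joint would pass 70% of its speed; a pose out of reach is approached as far as the arm can. A call is refused whole if a number of a shift passes 1 or a number of a turn 1, either way. A call with a gripper value outside its range is refused whole. The fingers move at their own pace and stop on an object; FORCE is the grip in N (left out, the last holds). Time passes only in rows, so rows that do not move let the fingers close. It gives the time, the measured TCP pose, the force, the opening and the grip force at its end, in the units of the state.
- env.state(): the state, without advancing time (a new reading comes with each control period).
- env.grab_frame(name): name is "side" or "top" or "wrist"; returns the picture (420x560x3 uint8, red, green, blue); there is no depth.
- env.camera_model(name): a dict with "fx", "fy", "cx", "cy" (pixels), "camera_from_world" (4x4, takes a point from world to camera coordinates). Camera axes: x right, y up, looking along -z (the intrinsics and any distortion apply to the point x, -y, -z); pixel columns grow to the right and rows downward; lengths in mm; the calibration is good to about 2 mm. A picture is of the moment at which its call begins: read the wrist's pose just before it. camera_model takes no time and is no camera call; for the wrist camera it gives the pose at the moment of the call.
- env.job_done(): hands the job in; it is judged then, once.
The state is a dict: "time_s": time; "qpos": joint angles; "qvel": joint speeds; "effort": joint torques, N m; "ee_pos": TCP position; "ee_rot": TCP orientation; "force": force on the tool from outside, world axes, zero at the start; "torque": the same for the moment, N m; "gripper_width": finger opening in mm; "gripper_force": force on a finger pad.
Only numpy, scipy, OpenCV 4.12 (cv2) and the standard library are available. Lean on these libraries where they do the work, as an engineer would, in place of code of your own. Each camera call takes 0.05 s, during which the arm holds its last target. There are 200 camera calls.

## Working session

There is one attempt and no reset: what is moved stays moved. The work goes in short steps, Python scripts to look and compute and a shell command to move; the robot and the scene stay as the last step left them, time stands still between calls to the robot, and variables do not carry over. Pictures are saved under pics/ and viewed, at most 10 in all, crops included, and the job is handed in when it is done.

```bash
mkdir -p pics
cat > h.py <<'E'
import numpy as np, cv2
from workcell import env
def save(n,f): 
    im=env.grab_frame(n); cv2.imwrite('pics/'+f,im[:,:,::-1]); return im
def P(m):
    M=np.array(m["camera_from_world"]); K=np.array([[m["fx"],0,m["cx"]],[0,m["fy"],m["cy"]],[0,0,1]])
    return K@np.diag([1,-1,-1])@M[:3]
def proj(m,X):
    q=P(m)@np.append(X,1); return q[:2]/q[2]
def tri(obs):  # [(model,(u,v))]
    A=[]
    for m,(u,v) in obs:
        p=P(m); s=1/m["fx"]; A+= [u*p[2]-p[0], v*p[2]-p[1]]
    A=np.array(A); return np.linalg.lstsq(A[:,:3],-A[:,3],rcond=None)[0]
def onz(m,uv,z):
    p=P(m); A=np.array([uv[0]*p[2]-p[0],uv[1]*p[2]-p[1]]); return np.linalg.solve(A[:,:2],-A[:,3]-A[:,2]*z)
E
python3 - <<'E'
from h import *
a=save("side","s0.png");b=save("top","t0.png")
for n in("side","top","wrist"):
    m=env.camera_model(n);print(n,{k:(np.round(v,3).tolist()) if not isinstance(v,str) else v for k,v in m.items()})
print(env.state())
E
```

```text
side {'fx': 429.887, 'fy': 429.887, 'cx': 277.92, 'cy': 211.449, 'camera_from_world': [[-0.853, -0.522, -0.02, 467.089], [0.268, -0.469, 0.842, -339.032], [-0.448, 0.713, 0.54, -878.014], [0.0, 0.0, 0.0, 1.0]]}
top {'fx': 464.262, 'fy': 464.262, 'cx': 270.441, 'cy': 209.644, 'camera_from_world': [[-0.013, -1.0, 0.001, -88.44], [0.977, -0.012, 0.211, -622.129], [-0.211, 0.003, 0.977, -1114.156], [0.0, 0.0, 0.0, 1.0]]}
wrist {'fx': 294.415, 'fy': 294.415, 'cx': 281.925, 'cy': 211.469, 'camera_from_world': [[0.368, -0.93, -0.001, -574.377], [0.904, 0.358, -0.235, 25.628], [0.219, 0.086, 0.972, -388.06], [0.0, 0.0, 0.0, 1.0]]}
{'time_s': 0.1, 'qpos': array([-6.95557155e+01,  1.83465985e+01,  8.96998877e+01, -9.45812835e-04,
        7.20413683e+01, -1.14706527e+00]), 'qvel': array([-0.02399379, -0.14326282, -0.27747661,  0.10384744,  0.04615538,
       -0.05092876]), 'effort': array([-5.87077011e-04, -4.13334203e+01, -2.32509774e+01,  7.29553937e-02,
        4.22170619e-02, -5.03237311e-05]), 'ee_pos': array([ 211.42127178, -534.24430971,  213.21496773]), 'ee_rot': array([-1.79912145e+02, -8.59631944e-04,  2.15916414e+01]), 'force': array([-0.05365966, -0.34414062, -0.24988434]), 'torque': array([-0.0002859 , -0.04379135, -0.00041945]), 'gripper_force': 0.0, 'gripper_width': 91.45016603711755}
```

View pics/s0.png

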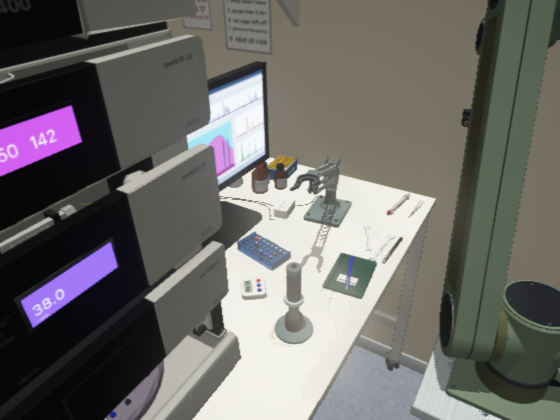

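View pics/t0.png

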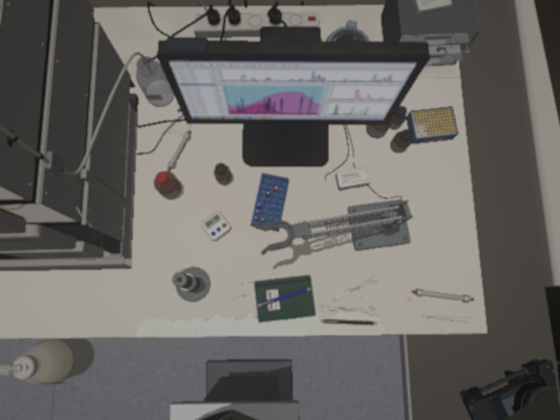

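Run:
```python
from h import *
b=cv2.imread('pics/t0.png');a=cv2.imread('pics/s0.png')
c=np.vstack([np.hstack([cv2.resize(b[205:285,250:350],(400,320),interpolation=2),cv2.resize(b[250:330,150:250],(400,320),interpolation=2)])])
d=np.hstack([cv2.resize(a[150:230,270:370],(400,320),interpolation=2)[:280],cv2.resize(a[255:345,240:352],(400,320),interpolation=2)[:280]])
cv2.imwrite('pics/c1.png',np.vstack([c[:320],d]))
```

```text
(no output)
```

View pics/c1.png

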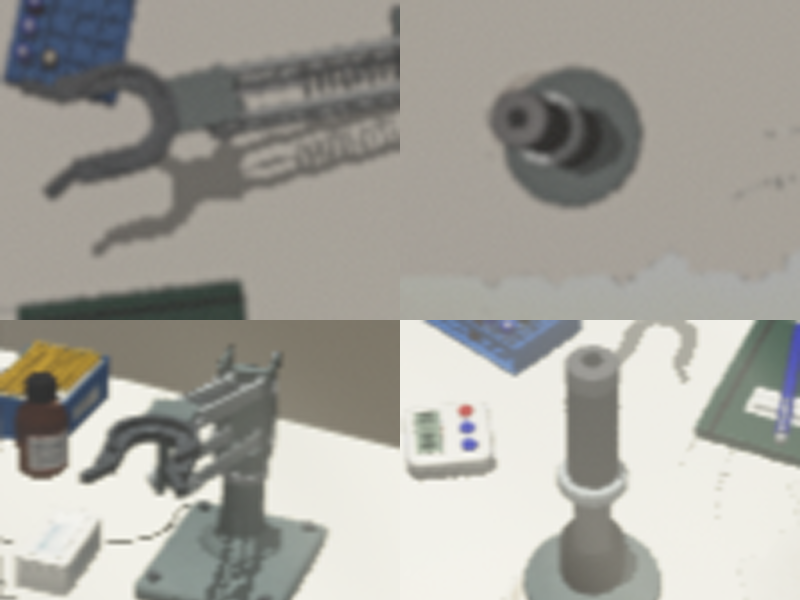

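Run:
```python
from h import *
t=env.camera_model("top");s=env.camera_model("side");w=env.camera_model("wrist")
print("cap top",tri([(t,(179.5,279.2)),(s,(294,266.8))]), onz(t,(179.5,279.2),190))
print("foot",onz(t,(193.2,284.2),8))
S=onz(t,(280.75,234.5),262);print("seat",S, proj(s,[*S,262]))
print("slotend t",onz(t,(250+152/4,205+112/4),262))
for n,p in dict(tipL=(252.5,227),tipR=(262.5,252.5),post=(402,208)).items(): print(n,onz(t,p,262))
print("wristcam",-np.array(w["camera_from_world"])[:3,:3].T@np.array(w["camera_from_world"])[:3,3])
print("timer",onz(t,(216,226),20), "box edge of instruments",onz(t,(133,268),0),onz(t,(133,150),300))
```

```text
cap top [439.83965684 106.71105439 185.13299696] [440.3100147 106.1430172]
foot [439.15410337 105.47809945]
seat [ 525.40434298 -116.4193386 ] [308.2884556  180.21448681]
slotend t [ 528.38442772 -131.62022075]
tipL [542.03077204 -57.51498954]
tipR [488.18676325 -77.98252074]
post [ 578.85318622 -373.68935389]
wristcam [ 273.33043391 -509.85827672  382.74188179]
timer [588.85120157  47.08341122] box edge of instruments [483.51924265 265.28848735] [701.37252999 189.59071885]
```

Run:
```python
from h import *
t=env.camera_model("top");s=env.camera_model("side")
for p in [(238,347),(228,245),(218,150),(208,45)]:
    # side point; assume y = on top-view column 130 line
    pt=P(t);ps=P(s)
    A=[130*pt[2]-pt[0], p[0]*ps[2]-ps[0], p[1]*ps[2]-ps[1]];A=np.array(A)
    X=np.linalg.solve(A[:,:3],-A[:,3]);print(p,X,proj(t,X))
print(env.state()['ee_pos'])
```

```text
(238, 347) [485.96257469 255.39648481  60.58844153] [130.         264.82179095]
(228, 245) [534.26038073 197.38946147 265.72496117] [130.         231.86920622]
(218, 150) [576.27526829 148.90072337 437.48617725] [130.         191.46101165]
(208, 45) [616.07316271 100.19980899 609.58197181] [130.         132.66597487]
[ 211.42127178 -534.24430971  213.21496773]
```

```bash
python3 -m jog '{"jaw":[91,91,91,91,91,91,91,91,91,91],"slide":[[0,0,-1],[0,0,-1],[0.5,-0.8,-1],[0.8,-1,0],[0.8,-1,0],[0.8,-1,0],[0.8,-1,0],[0.8,-1,0],[0.8,-1,0],[0.8,-1,0]],"spin":[1,0.2,0,0,0,0,0,0,0,0]}'
python3 -m jog '{"jaw":[91,91,91,91,91,91,91],"slide":[[0.8,-1,0],[0.8,-1,0],[0.8,-1,0],[0.8,-1,0],[0,0,0],[0,0,0],[0,0,0]],"spin":[0,0,0,0,0,0,0]}'
python3 - <<'E'
from h import *
m=env.camera_model("wrist");save("wrist","w1.png");np.save("w1.npy",P(m))
E
```

```text
time_s: 1.1
ee_pos: [342.2, -266.2, 303.7]
ee_rot: [-180.0, 0.0, 12.0]
force: [1.0, 0.2, 0.5]
gripper_width: 90.9
gripper_force: 0.0
time_s: 1.8
ee_pos: [410.5, -131.1, 303.8]
ee_rot: [180.0, 0.0, 12.0]
force: [0.5, -0.3, 1.1]
gripper_width: 91.0
gripper_force: 0.0
```

View pics/w1.png

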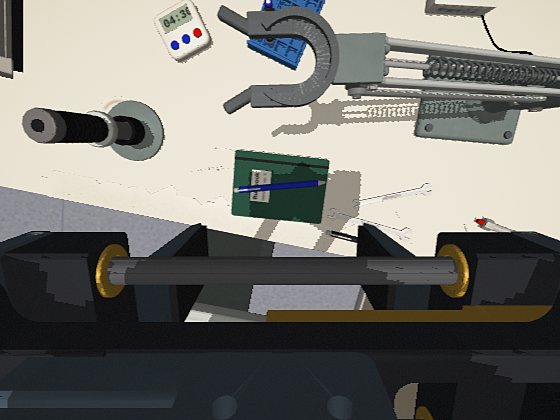

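```bash
python3 -m jog '{"jaw":[91,91,91,91,91,91,91],"slide":[[0,-1,0],[0,-1,0],[0,-1,0],[0,-1,0],[0,0,0],[0,0,0],[0,0,0]],"spin":[0,0,0,0,0,0,0]}'
python3 - <<'E'
from h import *
m=env.camera_model("wrist");save("wrist","w2.png");np.save("w2.npy",P(m))
a=cv2.imread('pics/w1.png');b=cv2.imread('pics/w2.png');p1=np.load('w1.npy');p2=np.load('w2.npy')
def pp(p,X): q=p@np.append(X,1);return q[:2]/q[2]
for X in ([525.4,-116.4,262],[440,106,190],[440,106,10]): print(pp(p1,X),pp(p2,X))
def crop(im,c,w=133,h=100):
    x=int(np.clip(c[0]-w/2,0,560-w));y=int(np.clip(c[1]-h/2,0,420-h));print("origin",x,y);return cv2.resize(im[y:y+h,x:x+w],(399,300),interpolation=2)
S=[525.4,-116.4,262];C=[440,106,190]
cv2.imwrite('pics/c2.png',np.vstack([np.hstack([crop(a,pp(p1,S)),crop(b,pp(p2,S))]),np.hstack([crop(a,pp(p1,C)),crop(b,pp(p2,C))])]))
E
```

```text
time_s: 2.55
ee_pos: [386.2, -14.2, 304.0]
ee_rot: [180.0, -0.0, 11.9]
force: [0.1, 0.6, -0.3]
gripper_width: 91.0
gripper_force: 0.0
[296.41980868  63.62569854] [477.0582262   64.33021306]
[ 37.77553049 127.33070053] [166.90758468 128.05421047]
[133.13943828 132.25859794] [211.67375844 132.7933843 ]
origin 229 13
origin 410 14
origin 0 77
origin 100 78
```

View pics/c2.png

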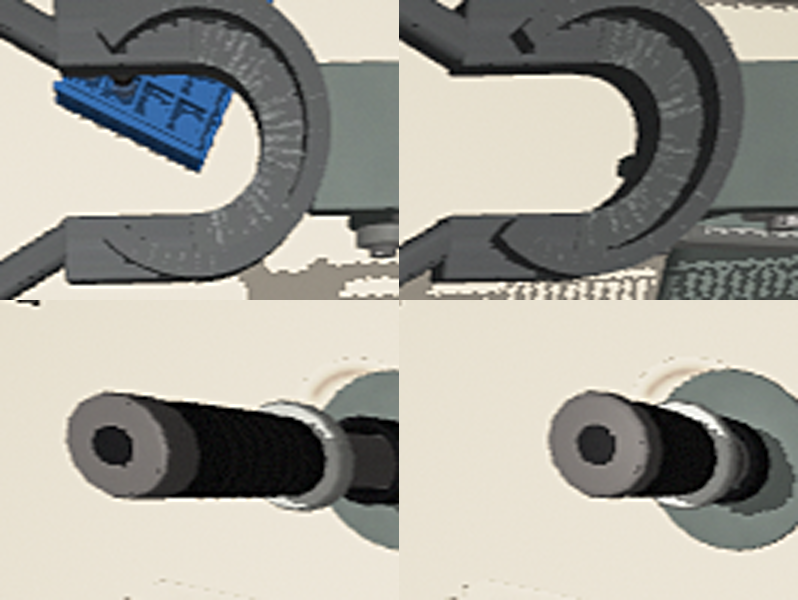

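Run:
```python
from h import *
p1=np.load('w1.npy');p2=np.load('w2.npy')
def tr(u1,u2):
    A=[]
    for p,u in((p1,u1),(p2,u2)): A+=[u[0]*p[2]-p[0],u[1]*p[2]-p[1]]
    A=np.array(A);return np.linalg.lstsq(A[:,:3],-A[:,3],rcond=None)[0]
def on(p,u,z):
    A=np.array([u[0]*p[2]-p[0],u[1]*p[2]-p[1]]);return np.linalg.solve(A[:,:2],-A[:,3]-A[:,2]*z)
for n,a,b,z in(("seat",(292.3,59.5),(473.3,60.5),262),("cap",(38.7,125.3),(166.4,126.3),190)):
    print(n,tr(a,b),on(p1,a,z),on(p2,b,z))
# collar and foot in view 2
print("foot",on(p2,(100+(733-399)/3,78+(458-300)/3),10))
# slot direction from view1: lower edge points
print("dir", on(p1,(229+70/3,13+217/3),262),on(p1,(229+200/3,13+213/3),262),on(p2,(410+50/3,14+217/3),262),on(p2,(410+195/3,14+213/3),262))
print(env.state()['ee_pos'])
```

```text
seat [ 527.23005592 -113.22731004  261.79670553] [ 527.26188454 -113.21340737] [ 527.07798335 -113.14802355]
cap [441.46297874 108.0054478  186.41402945] [442.01523687 105.1940828 ] [441.46214329 106.64095619]
foot [442.98293942 106.97736772]
dir [506.29449763 -90.47309277] [ 513.11312929 -118.63627701] [505.6031454  -88.16809897] [ 513.08625361 -119.61116208]
[386.22487517 -14.20713572 303.90359893]
```

```bash
python3 -m jog '{"jaw":[91,91,91,91,91,91,91],"slide":[[0,0,0],[0.675,-0.875,0],[0.675,-0.875,0],[0.675,-0.875,0],[0.675,-0.875,0],[0,0,0],[0,0,0]],"spin":[-0.14,0,0,0,0,0,0]}'
```

```text
time_s: 3.3
ee_pos: [441.2, 107.3, 303.5]
ee_rot: [180.0, 0.1, 13.2]
force: [0.5, 0.1, 0.2]
gripper_width: 91.0
gripper_force: 0.0
```

```bash
python3 -m jog '{"jaw":[91,91,91,91,91,91,91,91,91,91],"slide":[[0,0.02,0.7],[0,0,1],[0,0,1],[0,0,1],[0,0,1],[0,0,0.8],[0,0,0.5],[0,0,0],[0,0,0],[0,0,0]],"spin":[0,0,0,0,0,0,0,0,0,0]}' 40
python3 -m jog '{"jaw":[20,20,20,20,20,20,20,20],"slide":[[0,0,0],[0,0,0],[0,0,0],[0,0,0],[0,0,0],[0,0,0],[0,0,0],[0,0,0]],"spin":[0,0,0,0,0,0,0,0]}' 40
```

```text
time_s: 4.3
ee_pos: [442.1, 106.6, 125.1]
ee_rot: [180.0, -0.1, 13.1]
force: [-0.1, -0.0, -0.2]
gripper_width: 90.9
gripper_force: 0.0
time_s: 5.1
ee_pos: [441.2, 107.1, 123.9]
ee_rot: [-180.0, 0.0, 13.1]
force: [0.2, -1.0, 1.0]
gripper_width: 31.3
gripper_force: 39.9
```

```bash
python3 -m jog '{"jaw":[20,20,20,20,20,20,20,20,20,20],"slide":[[0,0,-0.3],[0,0,-0.6],[0,0,-0.9],[0,0,-1],[0,0,-1],[0,0,-1],[0,0,-0.8],[0,0,-0.55],[0,0,-0.3],[0,0,0]],"spin":[0,0,0,0,0,0,0,0,0,0]}'
python3 -m jog '{"jaw":[20,20,20,20,20,20],"slide":[[0,0,0],[0,0,0],[0,0,0],[0,0,0],[0,0,0],[0,0,0]],"spin":[0,0,0,0,0,0]}'
python3 - <<'E'
from h import *
F=[]
for i in range(10): 
    env.grab_frame("top"); s=env.state();F.append([*s['force'],*s['torque']])
print(np.mean(F,0).round(2),np.std(F,0).round(2),s['ee_pos'],s['gripper_width'],s['time_s'])
E
```

```text
time_s: 6.1
ee_pos: [441.4, 107.0, 318.1]
ee_rot: [180.0, -0.1, 13.1]
force: [0.5, 0.7, -5.7]
gripper_width: 31.5
gripper_force: 39.9
time_s: 6.7
ee_pos: [441.2, 107.0, 317.3]
ee_rot: [180.0, 0.0, 13.1]
force: [-0.2, -0.0, -5.3]
gripper_width: 31.6
gripper_force: 39.9
[ 0.11  0.07 -5.23  0.01  0.02 -0.  ] [0.45 0.35 0.43 0.03 0.04 0.02] [441.23871477 107.00229103 317.41773081] 31.59975811006266 7.2
```

```bash
python3 -m jog '{"jaw":[20,20,20,20,20,20,20,20,20,20],"slide":[[0.13,0.4,0],[0.2,0.7,0],[0.2,0.9,0],[0.2,0.9,0],[0.2,0.9,0],[0.2,0.7,0],[0,0.3,0],[0,0,0],[0,0,0],[0,0,0]],"spin":[0,0,0,0,0,0,0,0,0,0]}'
python3 - <<'E'
from h import *
m=env.camera_model("wrist");s=env.state();a=save("wrist","w3.png")[:,:,::-1];b=save("side","s3.png")[:,:,::-1];t=save("top","t3.png")[:,:,::-1]
np.save("w3.npy",P(m));print(s['ee_pos'],s['ee_rot'])
print(proj(m,[527.2,-113.2,262]),proj(m,[*s['ee_pos'][:2],280]))
sm=env.camera_model("side");c=proj(sm,[515,-70,262]).astype(int);print(c)
A=cv2.resize(a[0:300,150:550],(800,600),interpolation=2)
cv2.imwrite('pics/c3.png',np.vstack([A]))
E
```

```text
time_s: 8.2
ee_pos: [506.5, -24.8, 317.6]
ee_rot: [-180.0, -0.0, 13.2]
force: [-0.4, 0.1, -5.3]
gripper_width: 32.0
gripper_force: 39.9
[506.48485652 -24.81928681 317.55824176] [-1.79977228e+02 -1.85565005e-03  1.31596609e+01]
[396.05899038 226.0965929 ] [282.080523   233.08121261]
[302 189]
```

View pics/c3.png

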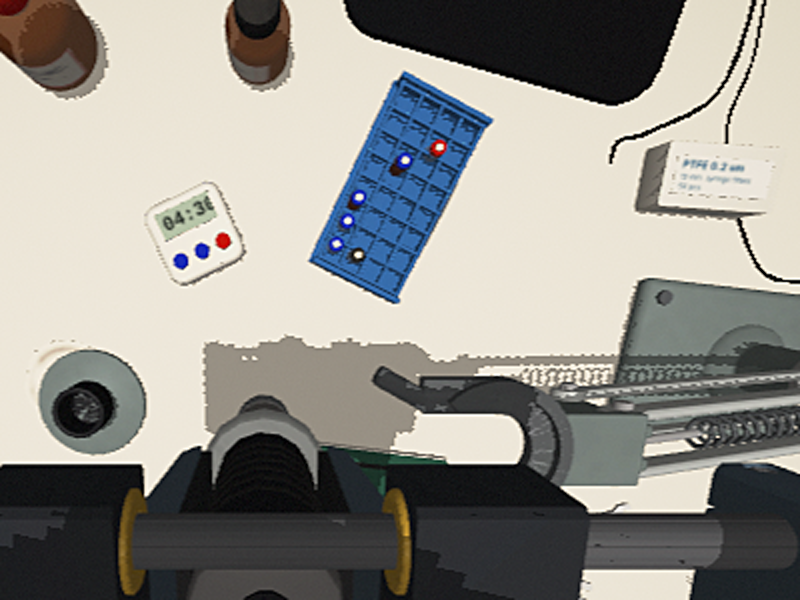

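```bash
python3 -m jog '{"jaw":[20,20,20,20,20,20,20,20],"slide":[[0,0.2,0],[0,0.4,0],[0,0.4,0],[0,0.4,0],[0,0.3,0],[0,0.2,0],[0,0,0],[0,0,0]],"spin":[0,0,0,0,0,0,0,0]}'
python3 -m jog '{"jaw":[20,20,20,20,20,20,20,20],"slide":[[0,0.2,0],[0,0.25,0],[0,0.25,0],[0,0.2,0],[0,0.15,0],[0,0.08,0],[0,0,0],[0,0,0]],"spin":[0,0,0,0,0,0,0,0]}'
python3 - <<'E'
from h import *
m=env.camera_model("wrist");s=env.state();a=save("wrist","w4.png")[:,:,::-1];b=save("side","s4.png")[:,:,::-1];t=save("top","t4.png")[:,:,::-1]
np.save("w4.npy",P(m));print(s['ee_pos'],s['ee_rot'])
print(proj(m,[527.2,-113.2,262]),proj(m,[*s['ee_pos'][:2],280]))
A=cv2.resize(a[150:290,190:380],(400,295),interpolation=2)
B=cv2.resize(b[130:230,260:395],(400,295),interpolation=2)
C=cv2.resize(a[80:290,150:550],(800,300)[:2],interpolation=2)
cv2.imwrite('pics/c4.png',np.vstack([np.hstack([A,B]),C]))
E
```

```text
time_s: 9.15
ee_pos: [519.8, -81.0, 317.4]
ee_rot: [-180.0, 0.0, 13.1]
force: [-0.1, 0.5, -5.5]
gripper_width: 31.7
gripper_force: 39.9
time_s: 9.95
ee_pos: [527.5, -114.0, 317.4]
ee_rot: [-180.0, 0.0, 13.1]
force: [-0.1, 0.4, -4.4]
gripper_width: 31.4
gripper_force: 39.9
[ 527.47758397 -113.98662007  317.41219269] [-1.79989039e+02  4.76295322e-03  1.31092114e+01]
[280.98982009 226.28701045] [282.05434745 233.11765021]
```

View pics/c4.png

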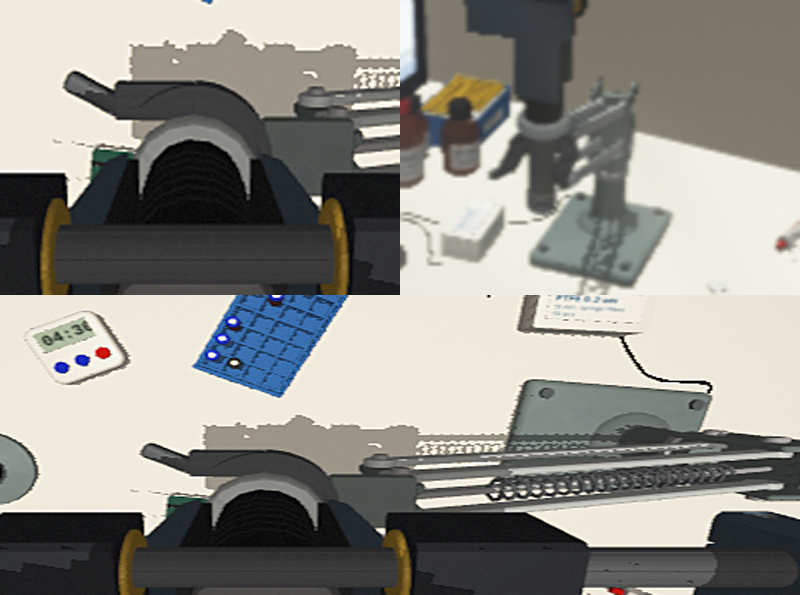

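```bash
python3 -m jog '{"jaw":[20,20,20,20,20,20,20],"slide":[[0,0,0.2],[0,0,0.2],[0,0,0.1],[0,0,0.07],[0,0,0.03],[0,0,0],[0,0,0]],"spin":[0,0,0,0,0,0,0]}'
python3 -m jog '{"jaw":[20,20,20,20,20,20],"slide":[[0,0,0.03],[0,0,0.03],[0,0,0.03],[0,0,0.03],[0,0,0],[0,0,0]],"spin":[0,0,0,0,0,0]}'
python3 - <<'E'
from h import *
F=[]
for i in range(4): 
    env.grab_frame("top"); s=env.state();F.append([*s['force'],*s['torque']])
print(np.mean(F,0).round(2),s['ee_pos'],s['gripper_width'],s['time_s'])
m=env.camera_model("wrist");a=save("wrist","w5.png")[:,:,::-1];b=save("side","s5.png")[:,:,::-1]
A=cv2.resize(a[180:280,190:330],(400,295),interpolation=2)
B=cv2.resize(b[130:230,260:395],(400,295),interpolation=2)
cv2.imwrite('pics/c5.png',np.hstack([A,B]))
E
```

```text
time_s: 10.8
ee_pos: [527.6, -114.1, 299.6]
ee_rot: [180.0, -0.0, 13.1]
force: [0.1, 0.7, -5.2]
gripper_width: 31.5
gripper_force: 39.9
time_s: 11.4
ee_pos: [527.5, -114.1, 295.8]
ee_rot: [180.0, -0.0, 13.1]
force: [-0.3, 1.1, -4.3]
gripper_width: 31.4
gripper_force: 39.9
[ 0.25  0.86 -3.87  0.12  0.    0.01] [ 527.53803242 -114.12017841  295.83233234] 31.648027444610253 11.6
```

View pics/c5.png

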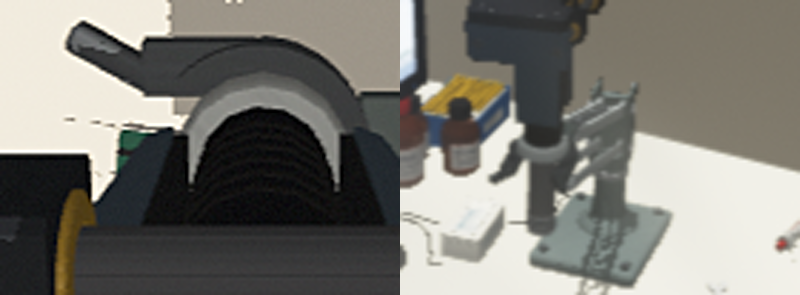

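```bash
python3 -m jog '{"jaw":[20,20,20,20,20,20,20,20,20,20],"slide":[[0,-0.05,0.05],[0,-0.035,0.1],[0,-0.035,0.1],[0,-0.03,0.1],[0,-0.03,0.1],[0,-0.03,0.1],[0,-0.025,0.1],[0,-0.025,0.1],[0,-0.025,0.1],[0,-0.02,0.1]],"spin":[0,0,0,0,0,0,0,0,0,0]}'
python3 - <<'E'
from h import *
F=[]
for i in range(10): 
    env.grab_frame("top"); s=env.state();F.append([*s['force'],*s['torque']])
print(np.mean(F,0).round(2),s['ee_pos'],s['gripper_width'],s['time_s'])
E
```

```text
time_s: 12.7
ee_pos: [525.5, -105.1, 267.3]
ee_rot: [180.0, -0.0, 13.1]
force: [0.3, -1.9, -1.8]
gripper_width: 31.6
gripper_force: 39.9
[-0.06 -0.76 -2.75 -0.21 -0.01 -0.02] [ 525.4595555  -105.15485704  267.42227517] 31.288126024482068 13.2
```

```bash
python3 -m jog '{"jaw":[20,20,20,20,20,20,20,20,20,20],"slide":[[0,0,0.1],[0,-0.01,0.1],[0,-0.02,0.1],[0,-0.02,0.1],[0,-0.02,0.1],[0,-0.02,0.1],[0,-0.015,0.1],[0,-0.015,0.1],[0,-0.01,0.08],[0,0,0]],"spin":[0,0,0,0,0,0,0,0,0,0]}'
python3 - <<'E'
from h import *
F=[]
for i in range(10): 
    env.grab_frame("top"); s=env.state();F.append([*s['force'],*s['torque']])
print(np.mean(F,0).round(2),s['ee_pos'],s['gripper_width'],s['time_s'])
E
```

```text
time_s: 14.2
ee_pos: [524.4, -101.3, 240.6]
ee_rot: [-180.0, 0.0, 13.1]
force: [-0.5, 2.4, -1.1]
gripper_width: 31.5
gripper_force: 39.9
[-0.88  2.22 -0.83  0.51  0.16 -0.01] [ 524.58927108 -101.45783892  241.00868514] 31.66144860068222 14.7
```

```bash
python3 -m jog '{"jaw":[20,20,20,20,20],"slide":[[0,-0.02,0],[0,-0.02,0],[0,0,0],[0,0,0],[0,0,0]],"spin":[0,0,0,0,0]}'
python3 - <<'E'
from h import *
F=[]
for i in range(10): 
    env.grab_frame("top"); s=env.state();F.append([*s['force'],*s['torque']])
print(np.mean(F,0).round(2),s['ee_pos'],s['gripper_width'],s['time_s'])
E
```

```text
time_s: 15.2
ee_pos: [524.6, -100.9, 241.1]
ee_rot: [179.9, -0.0, 13.1]
force: [0.1, -2.2, -1.9]
gripper_width: 31.5
gripper_force: 39.9
[ 0.26 -2.43 -1.03 -0.6  -0.13  0.  ] [ 524.40846044 -100.26856686  240.99720957] 31.978806499614542 15.7
```

```bash
python3 -m jog '{"jaw":[20,20,20,20,20,20,20,20,20,20],"slide":[[0,0.02,0],[0,0,0],[0,-0.005,0.06],[0,-0.005,0.06],[0,-0.005,0.06],[0,-0.005,0.06],[0,-0.005,0.06],[0,0,0.03],[0,0,0],[0,0,0]],"spin":[0,0,0,0,0,0,0,0,0,0]}'
python3 - <<'E'
from h import *
F=[]
for i in range(14): 
    env.grab_frame("top"); s=env.state();F.append([*s['force'],*s['torque']])
print(np.mean(F,0).round(2),s['ee_pos'],s['gripper_width'],s['time_s'])
E
```

```text
time_s: 16.7
ee_pos: [524.0, -99.7, 231.0]
ee_rot: [-179.9, 0.0, 13.1]
force: [-0.1, 1.7, -0.2]
gripper_width: 31.8
gripper_force: 39.9
[-0.74  2.87  0.03  0.57  0.17  0.  ] [ 524.23111    -100.07184041  231.03793971] 31.336475479939452 17.4
```

```bash
python3 -m jog '{"jaw":[20,20,20,20,20],"slide":[[0,-0.02,0],[0,0,0],[0,0,0],[0,0,0],[0,0,0]],"spin":[0,0,0,0,0]}'
python3 - <<'E'
from h import *
F=[]
for i in range(20): 
    env.grab_frame("top"); s=env.state();F.append([*s['force'],*s['torque']])
print(np.mean(F,0).round(2),s['ee_pos'],s['gripper_width'],s['time_s'])
E
```

```text
time_s: 17.9
ee_pos: [524.3, -99.9, 231.1]
ee_rot: [179.9, -0.0, 13.1]
force: [-0.5, 1.1, 0.2]
gripper_width: 31.6
gripper_force: 39.9
[ 0.28 -1.62 -0.38 -0.39 -0.05 -0.  ] [524.27244995 -99.76566633 231.11495907] 31.304578804875057 18.9
```

```bash
python3 -m jog '{"jaw":[20,20,20,20,20,20],"slide":[[0,0.005,0.05],[0,0,0.04],[0,0,0],[0,0,0],[0,0,0],[0,0,0]],"spin":[0,0,0,0,0,0]}'
python3 - <<'E'
from h import *
F=[]
for i in range(30): 
    env.grab_frame("top"); s=env.state();F.append([*s['force'],*s['torque']])
F=np.array(F);print(F[:15].mean(0).round(2),F[15:].mean(0).round(2),s['ee_pos'],s['gripper_width'],s['time_s'])
E
```

```text
time_s: 19.5
ee_pos: [524.2, -99.7, 228.4]
ee_rot: [180.0, -0.0, 13.1]
force: [0.3, -2.5, -0.3]
gripper_width: 31.3
gripper_force: 39.9
[ 0.65 -2.37 -0.26 -0.6  -0.15 -0.  ] [ 0.55 -2.43 -0.25 -0.62 -0.15 -0.01] [524.16752819 -99.63479629 228.36364763] 31.449651374221677 21.0
```

```bash
python3 -m jog '{"jaw":[20,20,20,20],"slide":[[0,0.011,0],[0,0,0],[0,0,0],[0,0,0]],"spin":[0,0,0,0]}'
python3 - <<'E'
from h import *
F=[]
for i in range(30): 
    env.grab_frame("top"); s=env.state();F.append([*s['force'],*s['torque']])
F=np.array(F);print(F[:15].mean(0).round(2),F[15:].mean(0).round(2),s['ee_pos'],s['gripper_width'],s['time_s'])
b=save("side","s6.png")[:,:,::-1];a=save("wrist","w6.png")[:,:,::-1]
cv2.imwrite('pics/c6.png',np.hstack([cv2.resize(a[170:290,190:350],(400,300),interpolation=2),cv2.resize(b[130:230,260:395],(400,300),interpolation=2)]))
E
```

```text
time_s: 21.4
ee_pos: [524.2, -99.7, 228.3]
ee_rot: [-180.0, -0.0, 13.1]
force: [0.3, -0.7, 0.1]
gripper_width: 31.6
gripper_force: 39.9
[ 0.35 -0.22  0.29 -0.13 -0.07  0.  ] [-0.11  1.04  0.25  0.14 -0.02 -0.01] [524.17471615 -99.81312798 228.31456866] 31.55872580720872 22.9
```

View pics/c6.png

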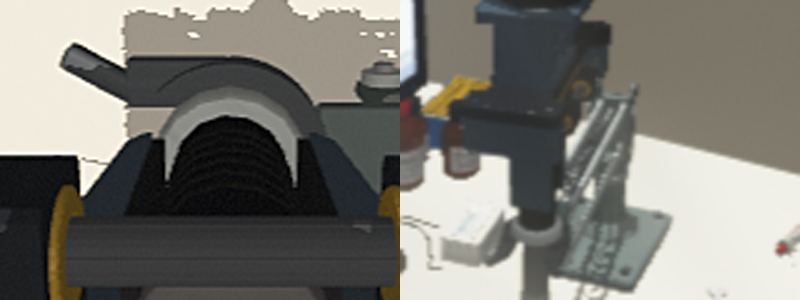

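```bash
python3 -m jog '{"jaw":[20,20,20,20],"slide":[[0,0,-0.03],[0,0,0],[0,0,0],[0,0,0]],"spin":[0,0,0,0]}' 40
python3 -m jog '{"jaw":[20,20,20,20,20],"slide":[[0,0,0],[0,0,0],[0,0,0],[0,0,0],[0,0,0]],"spin":[0,0,0,0,0]}' 15
python3 -m jog '{"jaw":[20,20,20,20,20,20,20,20,20,20],"slide":[[0,0,0],[0,0,0],[0,0,0],[0,0,0],[0,0,0],[0,0,0],[0,0,0],[0,0,0],[0,0,0],[0,0,0]],"spin":[0,0,0,0,0,0,0,0,0,0]}' 3
python3 - <<'E'
from h import *
F=[]
for i in range(20): 
    env.grab_frame("top"); s=env.state();F.append([*s['force'],*s['torque']])
F=np.array(F);print(F.mean(0).round(2),s['ee_pos'],s['gripper_width'],s['time_s'])
E
```

```text
time_s: 23.4
ee_pos: [524.1, -99.9, 229.2]
ee_rot: [-180.0, 0.0, 13.1]
force: [-0.3, 1.4, 0.1]
gripper_width: 31.6
gripper_force: 39.9
time_s: 23.9
ee_pos: [524.2, -99.8, 229.2]
ee_rot: [-180.0, 0.0, 13.1]
force: [-1.3, 3.4, -0.4]
gripper_width: 31.7
gripper_force: 15.0
time_s: 24.9
ee_pos: [524.2, -99.9, 229.2]
ee_rot: [-180.0, 0.0, 13.1]
force: [-1.6, 2.1, 0.1]
gripper_width: 32.0
gripper_force: 3.0
[-0.91  2.84  0.2   0.63  0.19  0.01] [524.21778176 -99.92690552 229.24881109] 31.756499922565066 25.9
```

```bash
python3 -m jog '{"jaw":[20,20,20,20],"slide":[[0,-0.01,0],[0,0,0],[0,0,0],[0,0,0]],"spin":[0,0,0,0]}'
python3 -m jog '{"jaw":[33,34,35,36,38,40,42,44,46,48],"slide":[[0,0,0],[0,0,0],[0,0,0],[0,0,0],[0,0,0],[0,0,0],[0,0,0],[0,0,0],[0,0,0],[0,0,0]],"spin":[0,0,0,0,0,0,0,0,0,0]}'
python3 - <<'E'
from h import *
F=[]
for i in range(12): 
    env.grab_frame("top"); s=env.state();F.append([*s['force'],*s['torque']])
F=np.array(F);print(F.mean(0).round(2),s['ee_pos'],s['gripper_width'],s['time_s'])
b=save("side","s7.png")[:,:,::-1];a=save("wrist","w7.png")[:,:,::-1]
cv2.imwrite('pics/c7.png',np.hstack([cv2.resize(a[170:290,190:350],(400,300),interpolation=2),cv2.resize(b[130:230,260:395],(400,300),interpolation=2)]))
E
```

```text
time_s: 26.3
ee_pos: [524.2, -99.8, 229.3]
ee_rot: [180.0, -0.0, 13.1]
force: [-0.5, 2.0, -0.4]
gripper_width: 31.8
gripper_force: 3.0
time_s: 27.3
ee_pos: [524.2, -99.6, 229.2]
ee_rot: [180.0, -0.0, 13.1]
force: [-0.7, -0.0, 0.5]
gripper_width: 47.7
gripper_force: 0.0
[-0.22 -0.21  0.01  0.   -0.01 -0.01] [524.1564728  -99.6578736  229.24033258] 47.96433507674268 27.9
```

View pics/c7.png

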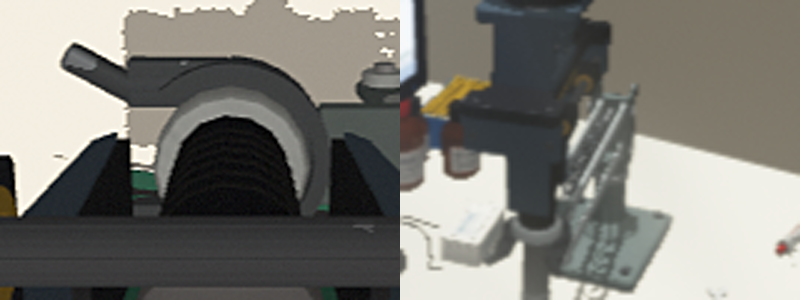

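Released without visible motion: the yoke is at the same pixels as before and the collar sits inside the lip. Now open wider and withdraw upward.

```bash
python3 -m jog '{"jaw":[58,68,78,88,91,91,91,91,91,91],"slide":[[0,0,0],[0,0,0],[0,0,0],[0,0,0],[0,0,-0.1],[0,0,-0.3],[0,0,-0.6],[0,0,-0.8],[0,0,-0.8],[0,0,-0.8]],"spin":[0,0,0,0,0,0,0,0,0,0]}'
python3 -m jog '{"jaw":[91,91,91,91,91,91,91,91,91,91],"slide":[[0,0,-0.8],[0,0,-0.5],[0,-0.3,-0.2],[-0.5,-0.5,0],[-0.8,-0.5,0],[-0.8,0,0],[-0.8,0,0],[-0.4,0,0],[0,0,0],[0,0,0]],"spin":[0,0,0,0,0,0,0,0,0,0]}'
python3 - <<'E'
from h import *
a=save("wrist","w8.png")[:,:,::-1];b=save("side","s8.png")[:,:,::-1]
for i in range(20): env.grab_frame("top")
c=save("side","s9.png")[:,:,::-1];print(np.abs(b.astype(int)-c)[100:260,240:420].mean(),np.abs(b.astype(int)-c)[100:260,240:420].max(),env.state()['ee_pos'],env.state()['time_s'])
cv2.imwrite('pics/c8.png',np.hstack([cv2.resize(a,(440,330)),cv2.resize(c[120:240,250:380],(357,330),interpolation=2)]))
E
```

```text
time_s: 29.0
ee_pos: [524.2, -99.7, 333.1]
ee_rot: [180.0, -0.1, 13.1]
force: [0.8, -0.7, 1.1]
gripper_width: 91.0
gripper_force: 0.0
time_s: 30.0
ee_pos: [419.4, -83.9, 376.3]
ee_rot: [180.0, -0.1, 13.1]
force: [-0.7, -0.0, 0.9]
gripper_width: 90.9
gripper_force: 0.0Traceback (most recent call last):
  File "<stdin>", line 3, in <module>
ValueError: 200 camera calls are used up
```

```bash
python3 -m jog '{"jaw":[91,91,91,91,91,91,91,91,91,91],"slide":[[0,0,0],[0,0,0],[0,0,0],[0,0,0],[0,0,0],[0,0,0],[0,0,0],[0,0,0],[0,0,0],[0,0,0]],"spin":[0,0,0,0,0,0,0,0,0,0]}'
ls -t pics | head -4
python3 - <<'E'
import cv2,numpy as np
a=cv2.imread('pics/s7.png',0);b=cv2.imread('pics/s8.png',0)
if b is None: raise SystemExit("no s8")
t=a[200:232,290:325]
r=cv2.matchTemplate(b,t,cv2.TM_CCOEFF_NORMED);print(cv2.minMaxLoc(r))
E
```

```text
time_s: 31.7
ee_pos: [418.9, -84.1, 376.2]
ee_rot: [180.0, 0.0, 13.1]
force: [0.1, 0.3, -1.2]
gripper_width: 90.9
gripper_force: 0.0
s8.png
w8.png
c7.png
w7.png
(-0.6809658408164978, 0.9740495681762695, (19, 295), (290, 200))
```

```bash
python3 -c "
from workcell import env
print(env.job_done())"
```

```text
the job is handed in; nothing more can be done
None
```

The capper hangs in the balancer yoke with its collar inside the lip, and I handed the job in at about 32 s. At release the wrist carried almost no weight (within about 0.3 N). The collar was at the same pixel before and after I withdrew, but the camera calls then ran out, so I have no later picture showing it still or the bottles, timer and carton untouched.

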